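Swing the lamp off the tool rack and unclip the two burnishers into the tray

ROBOT

A 7-joint arm with a two-finger parallel gripper is mounted at the origin on the work surface. World frame = base frame: x ahead of the robot, y to its left, z up, the work surface at z = 0. Lengths are in mm, angles in rad, forces in N, time in s.
With the tool pointing down it reaches from about 400 to 850 mm from the base axis. Payload 4.5 kg.
Tool frame: the origin (TCP) lies midway between the tips of the shut fingers; the grasp point (between the pads) lies behind it (bot.hold_point_z is the z of the grasp point in the tool frame, in mm); z points along the fingers, y is the line along which they close (so a half turn about z gives the same grasp; the last joint's range is limited). The gripper opens to 88 mm and grips with 3 to 60 N. Pads are 18 mm wide; open, the fingers measure 123 mm over their backs; the gripper's body (75 mm by 187 mm) begins 45 mm behind the grasp point.
Start: joints at [1.252, 0.689, -0.195, 1.565, 0.157, 0.902, -0.215], TCP at [215.984, -586.519, 238.743] pointing down, gripper open.
Joint ranges: [-3.01, 3.01], [-0.46, 2.08], [-1.47, 1.51], [0.13, 2.56], [-1, 4.14], [0.04, 2.09], [-2.66, 2.66]. Speed limits (rad/s): [2.57, 2.57, 3.14, 3.14, 3.14, 3.14, 3.14].

INTERFACE

Orientations are given as a rotation vector (axis times angle).
In Python, from cell import bot, hand, kinematics, status, vision, ticket, spot_in gives the robot as it stands. Calls block until the motion is done:
- bot.goto(position, orientation): joint-space move of the TCP to a pose.
- bot.movel(position, attitude=None, max_speed=150, f_stop=None): straight line of the TCP; attitude=None keeps the orientation; max_speed is the mean speed in mm/s. With f_stop (N) it stops when the force on the tool has changed by that much, and returns True; else False.
- bot.goto_joints(angles): joint-space move.
- hand.set_gripper(opening, force=None): finger opening in mm; force is the grip in N (None keeps the last); returns when the fingers have stopped.
- bot.wait(seconds).
- kinematics.solve_ik(position, orientation): joint angles nearest the present ones, or None.
- status.read_state(): the state.
- vision.camera(name): name is "side" or "top" or "wrist"; returns (picture, depth): 420x560x3 uint8, red, green, blue; 420x560 float32, mm along the optical axis (not along the pixel's ray), 0 where there is no reading.
- vision.calibration(name): a dict with "vertical_fov" (degrees; the focal length in pixels is half the picture's height over the tangent of half this angle, whatever the lens; pixels are square), "cx", "cy" (the principal point, pixels), "xyz" and "attitude" of the camera in the world. Camera axes: x right, y up, looking along -z (the intrinsics and any distortion apply to the point x, -y, -z); pixel columns grow to the right and rows downward; lengths in mm; the calibration is good to about 2 mm. The wrist camera is an equidistant fisheye: a pixel r from the principal point sees the ray r / f radians off the axis. A picture is of the moment at which its call begins: read the wrist's pose just before it. calibration takes no time and is no camera call; for the wrist camera it gives the pose at the moment of the call.
A pose or a line that the arm cannot do raises bot.IKError and nothing moves.
- ticket.sign_off(): hands the job in; it is judged then, once.
Trained networks look in the newest picture that a camera, given by its name, has taken for a name from the list of things; names that differ only in an ending like _2 or _b are one class to them, and where a whole thing is asked for, a point or a joint stands for the part that bears it (a point fixed in the world has none). Each returns a list of dicts, best first, with "confidence" (0 to 1); they miss things now and then, are a little off and sometimes report something else, mostly with a low value. They report only what shows in the picture. A call takes as long as a camera call.
- spot_in(query, camera): "point" ([column, row] in pixels, amid what is visible of it).
The state is a dict: "clock": time; "joints": joint angles; "qd": joint speeds; "tau": joint torques, N m; "eef_pos": TCP position; "tool_rot": TCP orientation; "force": force on the tool from outside, world axes, zero at the start; "moment": the same for the moment, N m; "grip_width": finger opening in mm; "finger_force": force on a finger pad.
Only numpy, scipy, OpenCV 4.12 (cv2) and the standard library are available. Lean on these libraries where they do the work, as an engineer would, in place of code of your own. Each camera call takes 0.05 s, during which the arm holds its last target. There are 200 camera calls.

TASK

The bench lamp is hanging over the tool rack: swing its arm gently back, away from the robot, all the way to its stop. Then pull the two blue-handled burnishers out of their spring clips, one at a time, and set each down gently, without dropping it, so that they lie flat side by side on the floor of the steel tray. Leave the wooden-handled brush in its clips and do not disturb the jar, the tub or the mallet.

Things in the scene. Friction and masses are not known exactly. Their poses are not given: they have to be found in the camera images.
- rack: Grey tool rack fixed to the bench: x -105 to 55 mm, 220 mm wide (y), 189 mm high. Origin: on the bench, mid-width; z up. Its flat face rises towards its own +x at 42 deg from level, from z = 45 mm at the front edge (x = -105): up the face is (0.743, 0, 0.669), square off it (-0.669, 0, 0.743). Three tools lie level across it along y, in rows 62 mm apart; each handle axis 15 mm off the face.
- rack_row_low (a point): Middle of the handle axis when clipped in the lower row; axes as the rack. Each row has two steel spring clips, at y = -40 and +40 mm (13 mm wide, 28 mm over their two leaves, 26 mm high off the face), leaving 66 mm of handle free between them.
- rack_row_top (a point): Middle of the handle axis when clipped in the top row; axes as the rack. The clips' leaves hook over the handle and spread 2 mm each when it is pulled square off the face: 8 to 20 N for the two clips together, letting go within 10 mm of travel.
- burnisher_low: Double-ended burnisher with a blue round handle, clipped in the lower row: handle 18 mm diameter, 110 mm long, bright steel shanks and bent tips at both ends, 183 mm overall, 60 to 130 g. Origin: middle of the handle, on its axis, which is the middle of its length; x along the handle.
- burnisher_top: The same kind of blue-handled burnisher, clipped in the top row. Origin: middle of the handle, on its axis; x along the handle.
- brush: Brass-bristle brush with a light wooden round handle (18 mm diameter, 110 mm long; 170 mm overall), clipped in the middle row between the burnishers; it stays there. Origin: middle of the handle, on its axis; x along the handle.
- lamp: Bench lamp: black weighted foot (140 mm diameter, 22 mm high) fixed on the bench behind the rack (on its +x side), aluminium post 18 mm diameter. The lamp's arm turns on top of the post. Origin: centre of the foot on the bench; axes as the rack.
- lamp_pivot (a point): On the axis of the lamp's post at the height of the boom's axis, 240 mm above the bench; axes as the rack. The arm's hub there is 32 mm in diameter and ends 14 mm above it (a small pin 28 mm above it).
- lamp_boom (a point): On the axis of the boom (level bare aluminium bar, 16 mm diameter, free from 16 to 126 mm out from the post), 100 mm out from the pivot; turns with the arm, its -x axis pointing outwards along the boom. Further out, from 138 to 303 mm, is the grey tubular lamp head, 56 mm diameter on the same axis, hanging over the rack at the start.
- lamp_arm (a joint): Angle of the lamp's arm about the post, rad: at 0 the boom points along the rack's -x, over its rows; it grows as the arm swings counter-clockwise seen from above, past the rack's -y side, to a firm stop at 1.7, where the head is clear beside the rack. Stiff hinge, stays where it is left: about 2 N at 100 mm out moves it.
- tray: Loose stainless steel instrument tray, 250 mm long (its x) by 160 mm wide (its y), outside; walls 4 mm thick, 20 mm high, with a rolled rim 6 mm further out; floor 4 mm thick, 242 by 152 mm inside; 0.7 kg. Origin: centre of its underside. A burnisher lying flat in it has its origin 13 mm above the tray's underside.
- jar: Bystander: amber glass jar with white cap, 66 mm diameter, 100 mm high, beyond the rack. Origin: centre of its underside.
- tub: Bystander: white tub with a blue lid, 126 mm diameter, 81 mm high, beyond the tray. Origin: centre of its underside.
- mallet: Bystander: wooden mallet, head 45 x 95 x 45 mm, handle 200 mm with a green end, lying on the bench to the robot's left. Origin: under the middle of its head; handle along its -x.

How it is judged:
By the outcome, as a careful person would: the job done as asked, in the order asked, and still so for the second after the job is handed in, with the robot touching nothing.
It also fails if it takes over 70 s, if anything falls off the work surface, if the arm or the gripper's body presses on something with over 40 N, if the wrist force passes 120 N, or if a joint passes its speed limit or range.

## Working session

There is one attempt and no reset: what is moved stays moved. The work goes in short steps, each a Python script; the robot and the scene stay as the last script left them, time stands still between calls to the robot, and variables do not carry over. Pictures are saved under pics/ and viewed, at most 10 in all, crops included, and the job is handed in when it is done.

```bash
ls; mkdir -p pics
python3 - <<'E'
from cell import bot, hand, kinematics, status, vision, spot_in
import numpy as np,cv2
for n in ["top","side"]:
    p,d=vision.camera(n); np.savez(f"{n}.npz",p=p,d=d); cv2.imwrite(f"pics/{n}0.png",p[:,:,::-1]); print(n,vision.calibration(n))
    for q in ["rack","burnisher_low","brush","lamp","lamp_boom","tray","mallet","jar","tub"]:
        print(q,[(np.round(r["point"]),round(r["confidence"],2)) for r in spot_in(q,n)[:3]])
print(status.read_state(), bot.hold_point_z)
E
```

```text
cell.py
pics
top {'vertical_fov': 49.564511835936514, 'cx': 278.53006479125264, 'cy': 205.31878824026091, 'xyz': array([ 399.68499821,   47.79930426, 1473.02464178]), 'attitude': array([ 0.10163692, -0.10342264, -1.54031035])}
rack [(array([291., 231.]), 0.64)]
burnisher_low [(array([310., 230.]), 0.45)]
brush [(array([295., 235.]), 0.46)]
lamp [(array([260., 208.]), 0.86)]
lamp_boom [(array([307., 207.]), 0.63)]
tray [(array([309., 206.]), 0.7), (array([403., 244.]), 0.69)]
mallet [(array([143., 283.]), 0.91)]
jar [(array([286., 155.]), 0.59)]
tub [(array([351., 157.]), 0.98)]
side {'vertical_fov': 49.51368274930723, 'cx': 278.92686589053955, 'cy': 210.26100564414892, 'xyz': array([-212.60113786,   20.1745407 ,  862.61359637]), 'attitude': array([ 0.66233719, -0.63220615, -1.37942891])}
rack [(array([300., 260.]), 0.87), (array([434., 263.]), 0.73)]
burnisher_low [(array([334., 251.]), 0.59), (array([326., 190.]), 0.48)]
brush []
lamp [(array([270., 187.]), 0.76), (array([334., 253.]), 0.71)]
lamp_boom [(array([325., 190.]), 0.94)]
tray [(array([437., 267.]), 0.93), (array([315., 233.]), 0.3)]
mallet [(array([ 91., 312.]), 0.58)]
jar []
tub [(array([381., 217.]), 0.56)]
{'clock': 1.0, 'joints': array([ 1.25184113,  0.68906825, -0.19463259,  1.56528425,  0.15730168,
        0.90248905, -0.21510482]), 'qd': array([-0.00052527, -0.00067708, -0.00185539,  0.00162501, -0.00084018,
       -0.00050576,  0.00138701]), 'tau': array([-4.72284173e-04, -5.27498353e+01, -1.26701519e+00, -1.53748405e+01,
       -5.18459338e-02, -6.14528017e-04,  3.53801715e-05]), 'eef_pos': array([ 215.98250031, -586.53553525,  238.76759025]), 'tool_rot': array([3.09271714e+00, 5.51280514e-01, 8.98404930e-05]), 'force': array([ 0.02960738,  0.47249657, -0.26115804]), 'moment': array([ 0.02182104, -0.00384162,  0.03438963]), 'finger_force': 0.0, 'grip_width': 87.67910126848697} -18.700000000000003
```

Run:
```python
import cv2
a=cv2.imread("pics/top0.png")[90:340,100:500]; cv2.imwrite("pics/t1.png",cv2.resize(a,(800,500),interpolation=cv2.INTER_CUBIC))
a=cv2.imread("pics/side0.png")[130:380,160:520]; cv2.imwrite("pics/s1.png",cv2.resize(a,(800,556),interpolation=cv2.INTER_CUBIC))
```

```text
(no output)
```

View pics/t1.png

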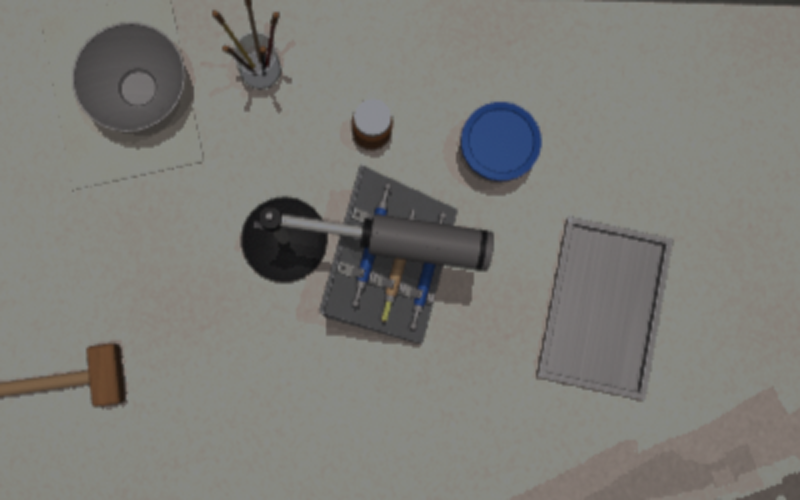

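View pics/s1.png

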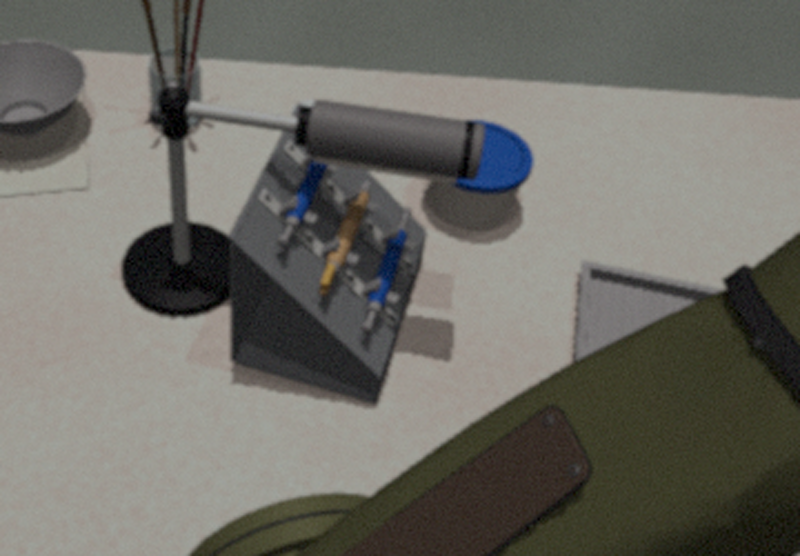

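The top view (crop) shows the lamp head over the rack: pivot at full-image px (235,197), rack centre (295,218), tray (402,244), and jar (286,152) and tub (350,160) beyond. The side view confirms blue handles in the top and lower rows, with the wooden brush in the middle row. Next I fit the poses.

```bash
cat > h.py <<'E'
import numpy as np, cv2
from scipy.spatial.transform import Rotation as R
from scipy.optimize import least_squares
from cell import bot, hand, kinematics, status, vision, ticket, spot_in
def cloud(n,p,d,c=None):
    c=c or vision.calibration(n); f=p.shape[0]/2/np.tan(np.radians(c["vertical_fov"])/2)
    v,u=np.mgrid[:d.shape[0],:d.shape[1]]
    P=np.stack([(u-c["cx"])/f*d,-(v-c["cy"])/f*d,-d],-1)
    W=P@R.from_rotvec(c["attitude"]).as_matrix().T+c["xyz"]; W[d<=0]=np.nan
    return W
def rz(a): c,s=np.cos(a),np.sin(a); return np.array([[c,-s,0],[s,c,0],[0,0,1]])
E
python3 - <<'E'
from h import *
C={}
for n in ["top","side"]:
    z=np.load(n+".npz"); p,d=z["p"],z["d"]; C[n]=(cloud(n,p,d),p)
W,p=C["top"]
bench=W[300:330,250:330,2]; print("bench z top",np.nanmedian(bench), "side",np.nanmedian(C["side"][0][330:350,200:260,2]))
print("rack ctr",W[231,291],"tray",W[244,403],"pivot",W[197,234],"jar",W[150,286],"tub",W[160,350])
def sd(x,h,w=1.5): return 1/(1+np.exp(-(h-np.abs(x))/w))
def rackz(q):
    face=45+(q[:,0]+105)*np.tan(np.radians(42)); return np.clip(face,0,189)*sd(q[:,0]+25,80)*sd(q[:,1],110)
def trayz(q):
    o=np.maximum(np.abs(q[:,0])-125,np.abs(q[:,1])-80); 
    return 4*(o<-4)+20*((o>=-4)&(o<6)) if 0 else 4+16/(1+np.exp(-(o+4)/1.))-20/(1+np.exp(-(o-6)/1.))
def fit(W,sel,model,x0,lab):
    P=W[sel]; P=P[np.isfinite(P).all(1)]
    def res(x): q=(P-[x[0],x[1],0])@rz(x[2]); return P[:,2]-model(q)-x[3]
    best=None
    for da in (-.15,0,.15):
        r=least_squares(res,x0+np.array([0,0,da,0]),loss="soft_l1",f_scale=3,x_scale=[10,10,.1,1],diff_step=1e-4)
        if best is None or r.cost<best.cost: best=r
    print(lab,np.round(best.x,3),best.cost/len(P),len(P)); return best.x
for n in ["top","side"]:
    W,p=C[n]; X=W[...,0];Y=W[...,1];Z=W[...,2]
    rc=C["top"][0][231,291]
    sel=(np.hypot(X-rc[0],Y-rc[1])<190)&(Z<195)&(Z>-10)
    # drop lamp foot zone and everything under/around
    pv=C["top"][0][197,234]
    sel&=np.hypot(X-pv[0],Y-pv[1])>95
    x=fit(W,sel,rackz,np.array([rc[0],rc[1],np.pi/2-.2,0]),n+" rack")
    np.save(n+"_rack.npy",x)
    if n=="top":
        tc=W[244,403]; sel=(np.abs(X-tc[0])<170)&(np.abs(Y-tc[1])<120)&(Z<60)
        t=fit(W,sel,trayz,np.array([tc[0],tc[1],-.15,0]),"tray"); np.save("tray.npy",t)
    # blue handles in rack frame
    hsv=cv2.cvtColor(p,cv2.COLOR_RGB2HSV); b=(hsv[...,0]>105)&(hsv[...,0]<130)&(hsv[...,1]>130)
    xr=np.load("top_rack.npy"); q=(W-[xr[0],xr[1],0])@rz(xr[2])
    for lab,m in(("low",b&(q[...,0]<-15)),("top",b&(q[...,0]>-15))):
        m&=(np.abs(q[...,0]+25)<90)&(np.abs(q[...,1])<110)&(q[...,2]<220)
        Q=q[m]; s=(Q[:,0]+105)*.743+(Q[:,2]-45)*.669; nn=-(Q[:,0]+105)*.669+(Q[:,2]-45)*.743
        if len(Q)>5: print(n,lab,len(Q),"s",np.median(s),"n",np.percentile(nn,[10,50,90]),"y",np.percentile(Q[:,1],[2,98]),"slope s/y",np.polyfit(Q[:,1],s,1)[0])
    m=(Z>225)&(Z<300)&(X>pv[0]-150)&(X<pv[0]+100)&(Y>pv[1]-380)&(Y<pv[1]+40)
    print(n,"lamp pts",m.sum()); Q=W[m]; r=Q[:,1]
    for y0 in range(int(pv[1]-320),int(pv[1]+40),30):
        k=(r>y0)&(r<y0+30)
        if k.sum(): print(y0+15,k.sum(),np.round(np.median(Q[k],0),1),np.round(Q[k,0].min(),1),np.round(Q[k,0].max(),1))
    m=(Z>15)&(Z<30)&(np.hypot(X-pv[0],Y-pv[1])<120)&(p.max(-1)<60)
    print("foot",m.sum(),np.round(cv2.minEnclosingCircle(W[m][:,:2].astype(np.float32)),1) if 0 else cv2.minEnclosingCircle(W[m][:,:2].astype(np.float32)))
E
```

```text
bench z top 0.8758883051129942 side 0.2863121986721353
rack ctr [501.15516834   9.77606148 130.71178019] tray [ 478.85477007 -355.42463535    5.45449841] pivot [577.57265208 168.44191276 268.29317213] jar [753.27731912  30.50504564 102.50134422] tub [ 730.86541992 -169.73410289   87.81601404]
top rack [547.905  21.583   1.335   2.666] 14.254812460438906 8081
tray [ 4.80557e+02 -3.50987e+02 -1.88000e-01  1.11200e+00] 4.6795424250887585 7802
top low 92 s 49.2240374944986 n [16.72766889 23.81416679 27.4176269 ] y [-4.77270262 55.83149206] slope s/y 0.008091738351299733
top top 73 s 173.12803264787954 n [18.34642451 24.65291698 28.29978302] y [-54.91666648  49.19993521] slope s/y -0.014254197195719924
top lamp pts 1685
-136 83 [ 539.9 -126.2  264.5] 512.1 566.6
-106 234 [ 539.3 -105.5  265. ] 512.5 569.3
-76 228 [542.5 -75.9 264.8] 516.9 573.7
-46 229 [545.6 -46.5 264.6] 521.1 577.8
-16 230 [548.2 -16.8 264.8] 523.5 580.7
14 236 [554.7  14.4 264.7] 527.8 584.8
44 113 [557.5  39.4 254. ] 532.2 578.8
74 66 [563.9  74.6 247.4] 555.6 572.3
104 63 [566.2 104.6 247.6] 558.3 577.2
134 66 [570.6
[... 401 characters left out ...]
top 161 s 172.14490692498714 n [19.26425741 22.85607603 24.90509945] y [-28.1479736   51.33717812] slope s/y -0.007802899157559333
side lamp pts 2712
-136 84 [ 520.5 -124.4  260. ] 511.9 555.8
-106 380 [ 520.8 -105.9  258.9] 509.7 559.6
-76 371 [524.9 -75.7 257.8] 514.5 561.8
-46 368 [528.5 -46.  258.6] 517.4 567.3
-16 360 [531.2 -16.1 257.9] 521.4 568.0
14 358 [535.6  13.9 257.9] 524.7 573.7
44 207 [544.   39.  249.5] 528.7 566.1
74 104 [558.2  74.1 245.3] 552.8 570.8
104 97 [561.6 103.5 244.7] 555.0 571.5
134 99 [564.7 134.4 245.1] 559.9 577.2
164 217 [564.7 166.8 248.9] 556.7 588.9
194 67 [564.3 183.7 239. ] 557.2 584.5
foot 1302 ((552.7908325195312, 153.0096893310547), 91.21070861816406)
```

```bash
cat >> h.py <<'E'
PIV=np.array([574.5,166.5]); YAW=1.335
def rot(z,y):
    z=np.array(z,float);y=np.array(y,float);z/=np.linalg.norm(z);y/=np.linalg.norm(y)
    return R.from_matrix(np.stack([np.cross(y,z),y,z],1)).as_rotvec()
def lamp_pose(th,off,z,r=90,sg=1):
    u=np.array([np.cos(th),np.sin(th)]);t=np.array([-u[1],u[0]])
    return np.r_[PIV+r*u+off*t,z], rot([0,0,-1],np.r_[sg*t,0])
def face_pose(s,n,y,rack,sg=1,pitch=0):
    x0,y0,a=rack[:3]; M=rz(a)
    p=np.array([-105+s*.743-n*.669,y,45+s*.669+n*.743])
    return M@p+[x0,y0,0], rot(M@[.669,0,-.743],M@np.array([.743,0,.669])*sg)
def lay_pose(x,y,z,t,sg=1):
    # burnisher axis along tray x: fingers close along tray y
    M=rz(t[2]); return M@[x,y,0]+[t[0],t[1],z], rot([0,0,-1],M@[0,sg,0])
E
python3 - <<'E'
from h import *
rack=np.load("top_rack.npy"); tray=np.load("tray.npy")
f=lambda q: None if q is None else np.round(q,2)
for sg in(1,-1):
    for th in(-1.711,-1.2,-.7,-.1): print("lamp",sg,f(kinematics.solve_ik(*lamp_pose(th,-26,222,sg=sg))))
    for s in(49,173):
        for n in(3,120): print("face",sg,s,n,f(kinematics.solve_ik(*face_pose(s,n,0,rack,sg))))
    print("lay",f(kinematics.solve_ik(*lay_pose(0,30,10,tray,sg))),f(kinematics.solve_ik(*lay_pose(0,30,120,tray,sg))))
E
```

```text
lamp 1 [ 0.02  0.63 -0.42  1.83  0.35  0.76 -0.73]
lamp 1 [ 0.12  0.71 -0.57  1.69  0.47  0.89 -0.27]
lamp 1 [ 0.15  0.8  -0.7   1.54  0.57  1.02  0.16]
lamp 1 [ 0.14  0.89 -0.86  1.4   0.7   1.16  0.66]
face 1 49 3 [ 1.02  1.31 -1.19  1.91  0.76  0.57  1.  ]
face 1 49 120 [ 1.13  1.12 -1.15  1.82  0.36  0.73  1.37]
face 1 173 3 [ 0.83  1.08 -1.11  1.95  0.45  0.42  1.06]
face 1 173 120 [ 1.    0.95 -1.17  1.86  0.2   0.67  1.3 ]
lay [ 0.83  1.04 -0.57  1.81  0.97  0.6   1.02] [ 0.92  0.9  -0.76  1.78  0.83  0.81  1.13]
lamp -1 [ 0.42  0.89 -1.25  1.81  0.93  1.18  1.85]
lamp -1 [-0.44  0.69  0.41  1.72 -0.36  0.8  -2.63]
lamp -1 [-0.33  0.73  0.22  1.57 -0.19  0.86 -2.31]
lamp -1 [-0.29  0.77  0.04  1.43 -0.04  0.94 -1.9 ]
face -1 49 3 [ 0.73  1.04 -0.54  1.92 -0.61  0.46 -0.83]
face -1 49 120 [ 0.78  0.87 -0.4   1.84 -0.6   0.77 -0.83]
face -1 173 3 [ 0.56  0.87 -0.55  1.96 -0.76  0.47 -0.91]
face -1 173 120 [ 0.62  0.71 -0.4   1.88 -0.7   0.79 -0.95]
lay [ 0.5   0.98  0.01  1.83 -0.01  0.34 -1.24] [ 0.5   0.8   0.    1.8  -0.01  0.54 -1.25]
```

Run:
```python
from h import *
S=lambda:status.read_state()
p=S()["eef_pos"]; bot.movel([p[0],p[1],380],max_speed=250)
hand.set_gripper(0)
bot.goto(*lamp_pose(-1.711,-45,380)); 
print("down",bot.movel(*lamp_pose(-1.711,-45,222),max_speed=150,f_stop=6),S()["clock"])
c=bot.movel(*lamp_pose(-1.711,-26,222),max_speed=40,f_stop=5); print("contact",c)
end=YAW+np.pi+1.7-2*np.pi
ths=np.linspace(-1.711,end-.06,10)[1:]
for th in ths:
    st=bot.movel(*lamp_pose(th,-25,222),max_speed=70,f_stop=10)
    if st: break
s=S();print("sweep",st,th,s["clock"],s["force"],s["eef_pos"])
if not st:
    for th in end+np.array([0,.06,.12,.18]):
        st=bot.movel(*lamp_pose(th,-25,222),max_speed=25,f_stop=8)
        print(th-end,st,S()["force"])
        if st: break
s=S();print(s["clock"],s["force"],s["eef_pos"],"th")
q=s["eef_pos"][:2]-PIV; print(np.arctan2(q[1],q[0])+np.arcsin(25.5/np.hypot(*q))-end)
p,d=vision.camera("top"); np.savez("top1.npz",p=p,d=d); cv2.imwrite("pics/top1.png",cv2.resize(p[90:340,100:500,::-1],(800,500)))
```

```text
down False 6.8167
contact False
sweep False -0.16659265358979297 10.8333 [-0.44454232 -0.67996266 -0.91627515] [658.83405026 126.85094177 221.98053213]
0.0 False [-0.20346577 -0.96715583  0.44566202]
0.06 False [-0.10970606 -6.1379886   2.0607051 ]
0.12 True [ 0.39646876 -0.60965838  0.4288818 ]
11.7917 [ 0.39646876 -0.60965838  0.4288818 ] [663.65214026 135.02700837 221.32487764] th
0.040321358357532755
```

View pics/top1.png

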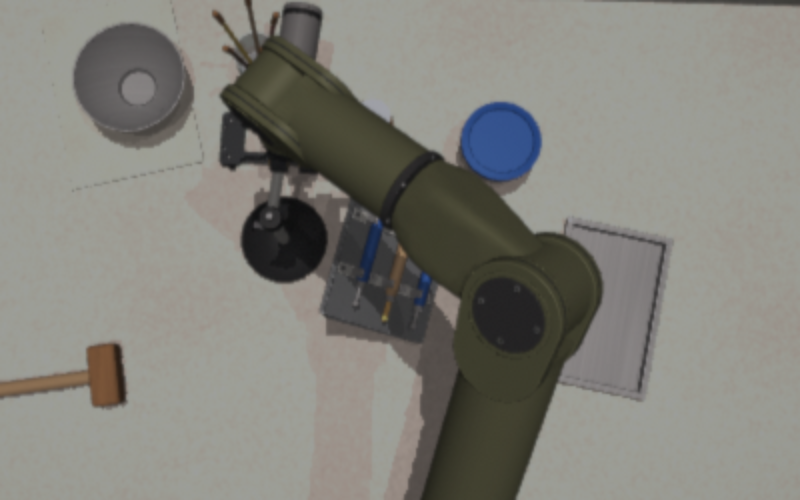

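The image shows the lamp head swung beyond the rack at crop (300,30), with the boom pointing away from the robot. The stop was felt. I'll back off and measure the rack unobstructed.

```bash
cat > m.py <<'E'
from h import *
end=YAW+np.pi+1.7-2*np.pi
q=status.read_state()["eef_pos"]
bot.movel(lamp_pose(end,-55,222)[0],max_speed=100); p=lamp_pose(end,-55,400)[0]; bot.movel(p,max_speed=250)
tray=np.load("tray.npy")
bot.goto(*lay_pose(0,0,300,tray,-1)); print(status.read_state()["clock"])
for n in["top","side"]:
    p,d=vision.camera(n); np.savez(n+"2.npz",p=p,d=d); cv2.imwrite(f"pics/{n}2.png",cv2.resize(p[90:340,100:500,::-1],(800,500)))
E
python3 m.py
cat > f.py <<'E'
from h import *
z=np.load("top2.npz");W=cloud("top",z["p"],z["d"]);p=z["p"];X,Y,Z=W[...,0],W[...,1],W[...,2]
m=(Z>242)&(Z<300)&(X>565)&(X<900)&(np.abs(Y-140)<60); r=X[m]-PIV[0]
for a,b in((30,120),(145,300)):
    k=(r>a)&(r<b); c=np.polyfit(X[m][k],Y[m][k],1); print("boom yaw",np.arctan(c[0]),"stop at",YAW+np.pi+1.7-2*np.pi,k.sum())
hsv=cv2.cvtColor(p,cv2.COLOR_RGB2HSV)
for n in("top","side"):
    z=np.load(n+"2.npz");W=cloud(n,z["p"],z["d"]);hsv=cv2.cvtColor(z["p"],cv2.COLOR_RGB2HSV)
    b=(hsv[...,0]>105)&(hsv[...,0]<130)&(hsv[...,1]>130)
    rk=np.load("top_rack.npy")
    q=(W-[rk[0],rk[1],0])@rz(rk[2])
    s=(q[...,0]+105)*.743+(q[...,2]-45)*.669; nn=-(q[...,0]+105)*.669+(q[...,2]-45)*.743
    # face points: plane normal
    F=(s>10)&(s<205)&(np.abs(q[...,1])<100)&(np.abs(nn)<6)
    c=W[F].mean(0);nv=np.linalg.svd(W[F]-c,full_matrices=False)[2][2];nv*=np.sign(nv[2])
    print(n,"face n",F.sum(),nv,"tilt",np.degrees(np.arccos(nv[2])),"yaw",np.arctan2(-nv[1],-nv[0]),"median nn",np.median(nn[F]))
    for s0 in(49,173):
        k=b&(np.abs(s-s0)<20)&(np.abs(q[...,1])<80)&(nn>5)&(nn<40)
        Q=W[k]; yy=q[k][:,1]; 
        print(n,s0,k.sum(),"s",np.median(s[k]),"n",np.percentile(nn[k],[10,50,90]).round(1),"y",yy.min(),yy.max(),np.percentile(yy,[3,97]),"slope",np.polyfit(yy,s[k],1)[0],"n slope",np.polyfit(yy,nn[k],1)[0])
        g=k.sum(0)
E
python3 f.py
```

```text
14.975
boom yaw -0.109261145587859 stop at -0.10659265358979297 178
boom yaw -0.10919526369858833 stop at -0.10659265358979297 1078
top face n 1950 [-0.15800992 -0.65110939  0.74235398] tilt 42.06767357154804 yaw 1.3327207462238202 median nn 2.7524186782944042
top 49 148 s 48.83415697172667 n [18.1 23.9 27.7] y -50.21189367888911 55.99557555143268 [-47.61822826  53.30754816] slope 0.013747599951940744 n slope 0.0020809178475379624
top 173 169 s 171.9619093486345 n [19.  24.3 27.5] y -55.50895865731952 49.45890546503069 [-53.37418838  44.61172579] slope -0.002351468399120984 n slope 0.0008183096095861195
side face n 2378 [-0.15883652 -0.65149685  0.74183746] tilt 42.11182475524197 yaw 1.3316591121341839 median nn 0.5424498846188968
  return _methods._mean(a, axis=axis, dtype=dtype,
  ret = ret.dtype.type(ret / rcount)
Traceback (most recent call last):
  File "f.py", line 20, in <module>
    print(n,s0,k.sum(),"s",np.median(s[k]),"n",np.percentile(nn[k],[10,50,90]).round(1),"y",yy.min(),yy.max(),np.percentile(yy,[3,97]),"slope",np.polyfit(yy,s[k],1)[0],"n slope",np.polyfit(yy,nn[k],1)[0])
                                               ~~~~~~~~~~~~~^^^^^^^^^^^^^^^^^^
IndexError: index -1 is out of bounds for axis 0 with size 0
```

```bash
cat > f.py <<'E'
from h import *
rk=np.load("top_rack.npy")
for n,i in(("top","2"),("side",""),("side","2")):
    z=np.load(n+i+".npz");W=cloud(n,z["p"],z["d"]);hsv=cv2.cvtColor(z["p"],cv2.COLOR_RGB2HSV)
    b=(hsv[...,0]>105)&(hsv[...,0]<130)&(hsv[...,1]>130)
    q=(W-[rk[0],rk[1],0])@rz(rk[2])
    s=(q[...,0]+105)*.743+(q[...,2]-45)*.669; nn=-(q[...,0]+105)*.669+(q[...,2]-45)*.743
    F=(s>10)&(s<205)&(np.abs(q[...,1])<100)&(np.abs(nn)<6)
    fo=np.median(nn[F]) if F.any() else np.nan
    for s0 in(49,173):
        k=b&(np.abs(s-s0)<20)&(np.abs(q[...,1])<80)&(nn>5)&(nn<40)
        if k.sum()<20: continue
        a,c=s[k],nn[k]
        r=least_squares(lambda x:np.hypot(a-x[0],c-x[1])-9,[s0-3,15],loss="soft_l1",f_scale=1.5)
        print(n,i,s0,k.sum(),"axis s,n",r.x.round(2),"face",fo,"rms",np.sqrt((r.fun**2).mean()))
E
python3 f.py
```

```text
top 2 49 148 axis s,n [44.29 17.1 ] face 2.7524186782944042 rms 2.445197618583023
top 2 173 169 axis s,n [168.3   17.28] face 2.7524186782944042 rms 2.388833773662868
side  49 191 axis s,n [44.92 15.  ] face 0.6072773719496318 rms 1.2871251959046515
side  173 161 axis s,n [168.79  15.23] face 0.6072773719496318 rms 1.0802055037851672
side 2 173 201 axis s,n [168.53  15.22] face 0.5424498846188968 rms 1.0443729676293547
```

View pics/top2.png

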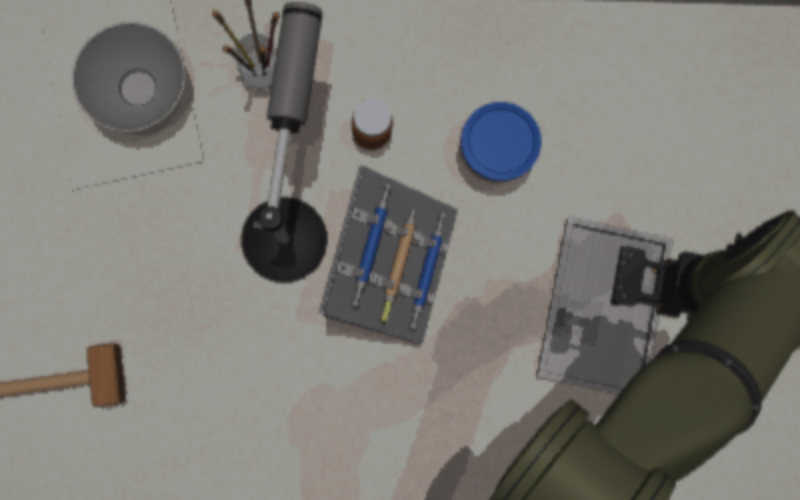

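The lamp is at its stop, the rack is unobstructed and the tray is in view. I'll pull the top burnisher first.

```bash
cat > pick.py <<'E'
from h import *
import sys
rk=np.load("top_rack.npy");tray=np.load("tray.npy")
rk[2]=1.333
S=status.read_state
def pick(s,y,n=8.0):
    hand.set_gripper(44)
    bot.goto(*face_pose(s,150,y,rk,-1))
    bot.movel(*face_pose(s,50,y,rk,-1),max_speed=150)
    print("hit",bot.movel(*face_pose(s,n,y,rk,-1),max_speed=50,f_stop=6))
    f0=S()["force"]; hand.set_gripper(10,50); st=S(); print("grip",st["grip_width"],st["finger_force"],st["force"]-f0,st["clock"])
    bot.movel(*face_pose(s,32,y,rk,-1),max_speed=40)
    st=S(); print("out",st["grip_width"],st["force"]-f0,st["clock"])
    bot.movel(*face_pose(s,150,y,rk,-1),max_speed=150)
    for c in("top","side"):
        p,d=vision.camera(c); np.savez(f"g_{c}_{s:.0f}.npz",p=p,d=d)
        cv2.imwrite(f"pics/g_{c}_{s:.0f}.png",cv2.resize(p[90:340,160:520,::-1],(800,556)))
    print("held",S()["grip_width"],S()["clock"])
pick(float(sys.argv[1]),float(sys.argv[2]))
E
python3 pick.py 168.5 -2; python3 -c "
import cv2,numpy as np
a=cv2.imread('pics/g_top_168.png');b=cv2.imread('pics/g_side_168.png')
cv2.imwrite('pics/g1.png',np.hstack([cv2.resize(a,(400,300)),cv2.resize(b,(400,300))]))"
```

```text
hit False
grip 16.546333672246238 49.999539256095886 [ 0.01076018 -0.62642894 -3.04125325] 19.3
out 16.64986377100177 [-0.72936069 -0.25421875 -1.67960398] 20.05
held 16.63915069408913 21.0833
```

View pics/g1.png

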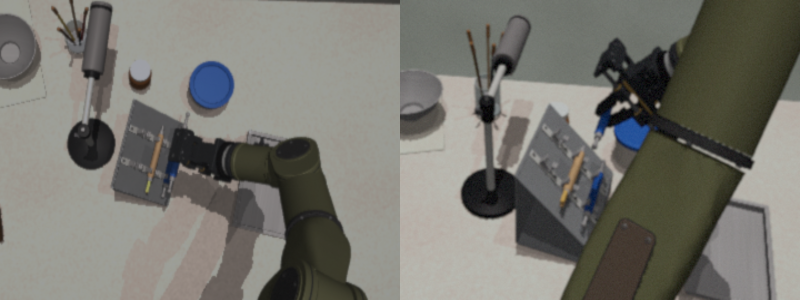

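The burnisher is out: the top row is empty, and the blue handle is in the fingers at right-image px (605,110). The brush is still in its clips. Before placing, I'll check its tilt in the hand.

```bash
cat > tilt.py <<'E'
from h import *
import sys
st=status.read_state(); M=R.from_rotvec(st["tool_rot"]).as_matrix()
for c in("top","side"):
    z=np.load(f"g_{c}_{sys.argv[1]}.npz");W=cloud(c,z["p"],z["d"]);hsv=cv2.cvtColor(z["p"],cv2.COLOR_RGB2HSV)
    b=(hsv[...,0]>105)&(hsv[...,0]<130)&(hsv[...,1]>120)
    q=(W-st["eef_pos"])@M
    k=b&(np.abs(q[...,0])<75)&(np.abs(q[...,1])<25)&(np.abs(q[...,2])<45)
    Q=q[k]; print(c,len(Q))
    if len(Q)>20: print(np.percentile(Q,[3,50,97],axis=0).round(1),"dz/dx",np.polyfit(Q[:,0],Q[:,2],1)[0],"dy/dx",np.polyfit(Q[:,0],Q[:,1],1)[0])
E
python3 tilt.py 168
```

```text
top 65
[[-51.  -10.8 -21.1]
 [-37.5  -6.6 -15. ]
 [-23.5  -0.4  -5.5]] dz/dx 0.054787719209919275 dy/dx -0.004531689822117026
side 169
[[-51.3 -14.6 -38.8]
 [-14.4  -3.4 -15.5]
 [  2.8  21.2  -9.8]] dz/dx -0.13933673112136094 dy/dx 0.17368264117113152
```

```bash
cat > place.py <<'E'
from h import *
import sys
tray=np.load("tray.npy");S=status.read_state;y=float(sys.argv[1]);x=float(sys.argv[2])
bot.goto(*lay_pose(x,y,130,tray,-1)); print(S()["clock"])
bot.movel(lay_pose(x,y,22,tray)[0],max_speed=120); f0=S()["force"]
h=bot.movel(lay_pose(x,y,0,tray)[0],max_speed=20,f_stop=3); st=S(); print("touch",h,st["eef_pos"],st["force"]-f0,st["grip_width"])
hand.set_gripper(22,10); hand.set_gripper(36); print(S()["clock"])
bot.movel(lay_pose(x,y,130,tray)[0],max_speed=120)
p,d=vision.camera("wrist"); cv2.imwrite(f"pics/w{y:.0f}.png",cv2.resize(p[:,:,::-1],(560,420)));print(S()["clock"])
E
python3 place.py -28 0
```

```text
22.375
touch True [ 475.26727395 -378.42244206    4.57132117] [-0.56055368  0.93794502  5.80317264] 16.77293606180118
24.95
26.2
```

View pics/w-28.png

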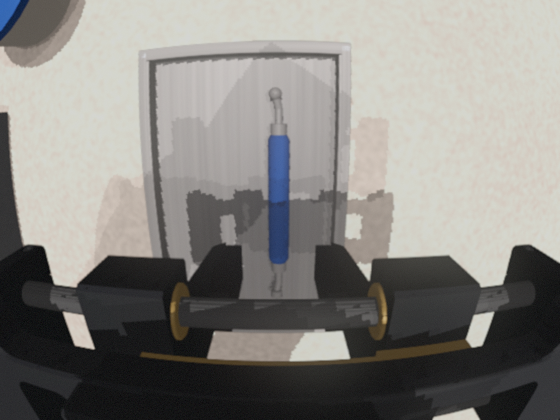

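The first burnisher lies flat along the tray (image px 278, 90–290), to one side of centre. Now the lower one.

```bash
python3 pick.py 44.7 2 && python3 -c "
import cv2,numpy as np
a=cv2.imread('pics/g_top_45.png');b=cv2.imread('pics/g_side_45.png')
cv2.imwrite('pics/g2.png',np.hstack([cv2.resize(a,(400,300)),cv2.resize(b,(400,300))]))"
```

```text
hit False
grip 16.40748594000792 49.999478459358215 [ 0.24528286 -1.96434307 -2.64612722] 29.7833
out 16.58077111323749 [-0.41551194  0.39939459 -0.86239882] 30.5333
held 16.511790822175964 31.5667
```

View pics/g2.png

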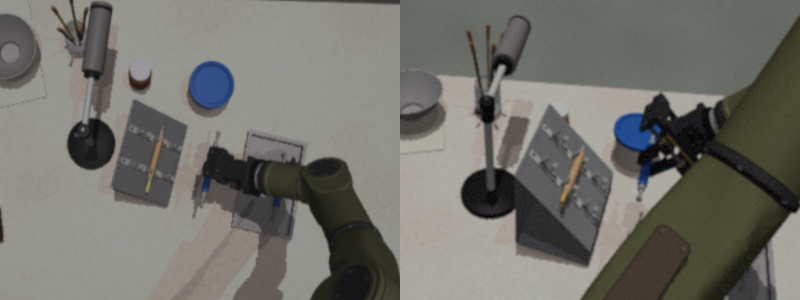

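The second burnisher is held (left image, px 208,180). Only the brush remains on the rack, and the first burnisher is in the tray at (278,190).

```bash
python3 place.py 28 0
python3 - <<'E'
from h import *
bot.goto([216,-560,380],[3.0927,.5513,0])
p,d=vision.camera("top"); cv2.imwrite("pics/end.png",cv2.resize(p[90:340,100:500,::-1],(800,500)))
W=cloud("top",p,d);t=np.load("tray.npy");q=(W-[t[0],t[1],0])@rz(t[2])
hsv=cv2.cvtColor(p,cv2.COLOR_RGB2HSV);b=(hsv[...,0]>105)&(hsv[...,0]<130)&(hsv[...,1]>130)&(np.abs(q[...,0])<125)&(np.abs(q[...,1])<80)
for sg in(-1,1):
    Q=q[b&(q[...,1]*sg>0)]; print(len(Q),np.percentile(Q,[3,50,97],axis=0).round(1) if len(Q) else "")
print(status.read_state()["clock"])
E
```

```text
32.3
touch True [ 485.66940253 -323.39619336    4.63438811] [-0.0781744  -0.19437411  5.71265448] 16.43562389920805
34.8667
36.1167
158 [[-49.2 -33.5  14.3]
 [  0.  -25.7  21.5]
 [ 49.8 -20.1  28.1]]
153 [[-50.8  22.5  15.1]
 [ -1.7  29.9  21.8]
 [ 47.2  35.7  29.2]]
37.775
```

View pics/end.png

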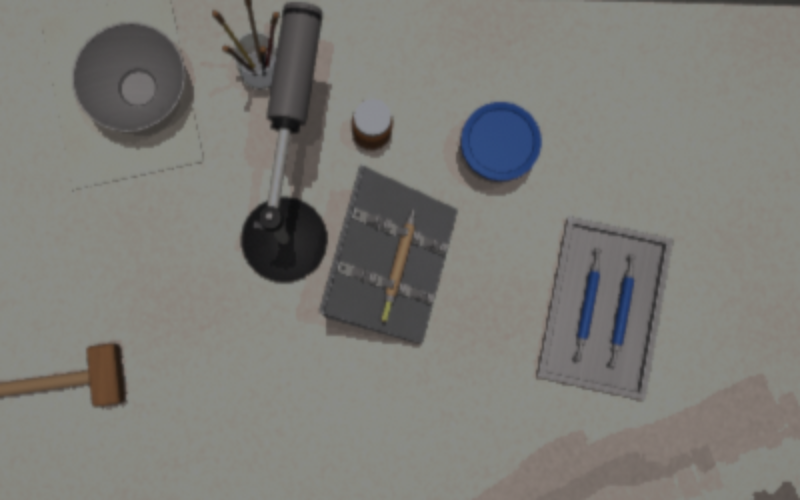

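Both burnishers lie flat side by side in the tray (px 588,305 and 622,310). The brush is still clipped (400,265), the lamp is at its stop, and the jar, tub and mallet are where they were.

```bash
python3 -c "
from cell import ticket
print(ticket.sign_off())"
```

```text
the job is handed in; nothing more can be done
None
```

The job is handed in: the lamp is swung back to its stop, both burnishers lie flat side by side in the tray, and the brush, jar, tub and mallet are undisturbed, finished at about 38 s of the 70 s allowed.

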